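# Put the blocks away in the press-key shape box

## Robot

A 7-joint arm with a two-finger parallel gripper is mounted at the origin on the work surface. World frame = base frame: x ahead of the robot, y to its left, z up, the work surface at z = 0. Lengths are in mm, angles in rad, forces in N, time in s.
With the tool pointing down it reaches from about 400 to 900 mm from the base axis. Payload 5.6 kg.
Tool frame: the origin (TCP) lies on the mounting face of the last link; the fingertips stand 190 mm ahead of it and the grasp point (between the pads) lies 171 mm ahead of it (arm.tcp_to_grasp is the distance from the TCP to the grasp point, in mm); z points along the fingers, y is the line along which they close (so a half turn about z gives the same grasp; the last joint's range is limited). The gripper opens to 92 mm and grips with 3 to 60 N. Pads are 20 mm wide; open, the fingers measure 128 mm over their backs; the gripper's body (75 mm by 189 mm) begins 69 mm behind the grasp point.
Start: joints at [1.231, 0.468, -0.012, 1.603, 0.006, 1.071, -0.056], TCP at [190.063, -621.593, 404.692] pointing down, gripper open.
Joint ranges: [-2.53, 2.53], [-0.31, 2.02], [-1.57, 1.55], [0.28, 2.44], [-1.29, 4.43], [0.15, 1.84], [-2.92, 2.92]. Speed limits (rad/s): [2.57, 2.57, 3.14, 3.14, 3.14, 3.14, 3.14].

## Interface

Orientations are given as a unit quaternion [w, x, y, z].
In Python, from plant import arm gives the robot as it stands. The module is installed in compiled form; this text tells all that it offers.
- The arm moves only by the tool play_rows, never from a script. Its argument "plan" is a list of rows, each a list of 2 entries, a list of its own where there are three numbers: the shift along the tool's x, y, z in units of 40 mm (1.0 is 40 mm), then the turn about the tool's z in rad. A call has 1 to 12 rows; each row shifts and turns the commanded pose from where the row before left it, along the tool's axes as they then stand; what a row does not reach is not made up. A row lasts 1/10 s, in which the tool goes at most 50 mm and 8.59 degrees, less where a joint would pass 70% of its speed; a pose out of reach is approached as far as the arm can. A call is refused whole if a number of a shift passes 1 or a number of a turn 0.15, either way. A call with a gripper value outside its range is refused whole. "grip" is the opening, from -1 (shut) to 1 (fully open), set as the call begins (left out, the last holds). The fingers move at their own pace and stop on an object; the grip force is fixed at half the most. Time passes only in rows, so rows that do not move let the fingers close. It gives the time, the measured TCP pose, the force, the opening and the grip force at its end, in the units of the state.
- arm.sense(): the state, without advancing time (a new reading comes with each control period).
- arm.grab_frame(name): name is "scene" or "top" or "wrist"; returns (picture, depth): 384x512x3 uint8, red, green, blue; 384x512 float32, mm along the optical axis (not along the pixel's ray), 0 where there is no reading.
- arm.camera_model(name): a dict with "fx", "fy", "cx", "cy" (pixels), "extrinsics" (4x4, takes a point from camera to world coordinates); the wrist camera has in their place "hand_eye" (4x4, takes a point from camera to tool coordinates, whose origin is the TCP and whose axes are the flange's). Camera axes: x right, y up, looking along -z (the intrinsics and any distortion apply to the point x, -y, -z); pixel columns grow to the right and rows downward; lengths in mm; the calibration is good to about 2 mm. A picture is of the moment at which its call begins: read the wrist's pose just before it. camera_model takes no time and is no camera call.
- arm.close_job(): hands the job in; it is judged then, once.
The state is a dict: "time_s": time; "joints": joint angles; "qvel": joint speeds; "effort": joint torques, N m; "eef_pos": TCP position; "tcp_rot": TCP orientation; "contact_force": force on the tool from outside, world axes, zero at the start; "wrist_torque": the same for the moment, N m; "grip_width": opening from 0.0 (shut) to 1.0 (fully open); "finger_force": force on a finger pad.
Only numpy, scipy, OpenCV 4.12 (cv2) and the standard library are available. Lean on these libraries where they do the work, as an engineer would, in place of code of your own. Each camera call takes 0.05 s, during which the arm holds its last target. There are 200 camera calls.

## Task

Put every wooden star, disc and ring block that lies on the table into the compartment of the shape box that bears its shape; pressing a compartment's key slides its lid open and makes the key that was down pop up and close its own lid. When all blocks are in, leave the box as you found it, with the same key fully down and the same compartment open as at the start. Leave the other things on the table alone.

Things in the scene. Friction and masses are not known exactly. Their poses are not given: they have to be found in the camera images.
- plinth: fixed pine base board of the shape box, 370 x 370 x 15 mm; origin: centre of its underside. Its x axis points from the keys to the back. It carries three columns 120 mm apart along its y (at +120, 0, -120 mm), each with, from front (-x) to back, a sign, a press key and a compartment with a sliding lid. Which sign and which key each column has differs from start to start.
- bin_star: fixed pine compartment for star blocks; its dark 42 mm inlaid sign is an eight-pointed star, on a ledge at x = -150 mm. Origin: centre of its underside, on top of the base board (15 mm over the table), axes as the board. Inside 110 (x) x 104 (y) mm about the origin, walls 7 mm, floor at z = 8 mm, wall tops at 88 mm, lid grooves along both sides up to 98 mm.
- bin_disc: fixed pine compartment for disc blocks; its dark 42 mm inlaid sign is a full round disc, on a ledge at x = -150 mm. Origin: centre of its underside, on top of the base board (15 mm over the table), axes as the board. Inside 110 (x) x 104 (y) mm about the origin, walls 7 mm, floor at z = 8 mm, wall tops at 88 mm, lid grooves along both sides up to 98 mm.
- bin_ring: fixed pine compartment for ring blocks; its dark 42 mm inlaid sign is a ring with a light centre, on a ledge at x = -150 mm. Origin: centre of its underside, on top of the base board (15 mm over the table), axes as the board. Inside 110 (x) x 104 (y) mm about the origin, walls 7 mm, floor at z = 8 mm, wall tops at 88 mm, lid grooves along both sides up to 98 mm.
- key_a (a joint): travel of one of three alike press keys: 0 = fully down, as at the start; -0.018 m = up. Interlocked: one key is down at a time; pressing another down (18 mm, 4 to 8 N) drives it up by as much; keys stay where left, so press right down. Key down = the lid of its column slid 114 mm back (+x), compartment open; key up = lid closed.
- key_a_top (a point): centre of that key's top face, 44 (x) x 84 (y) mm: 75 mm over the table when up, 57 mm when down. It stands 93 mm in front (-x) of the origin of the compartment in its column; the housing around it is 51 mm high. The 6 mm lid behind it has its top 110 mm over the table; a block sticking up jams lid and keys.
- key_b (a joint): travel of one of three alike press keys: 0 = up, as at the start; 0.018 m = fully down. Interlocked: one key is down at a time; pressing another down (18 mm, 4 to 8 N) drives it up by as much; keys stay where left, so press right down. Key down = the lid of its column slid 114 mm back (+x), compartment open; key up = lid closed.
- key_b_top (a point): centre of that key's top face, 44 (x) x 84 (y) mm: 75 mm over the table when up, 57 mm when down. It stands 93 mm in front (-x) of the origin of the compartment in its column; the housing around it is 51 mm high. The 6 mm lid behind it has its top 110 mm over the table; a block sticking up jams lid and keys.
- key_c (a joint): travel of one of three alike press keys: 0 = up, as at the start; 0.018 m = fully down. Interlocked: one key is down at a time; pressing another down (18 mm, 4 to 8 N) drives it up by as much; keys stay where left, so press right down. Key down = the lid of its column slid 114 mm back (+x), compartment open; key up = lid closed.
- key_c_top (a point): centre of that key's top face, 44 (x) x 84 (y) mm: 75 mm over the table when up, 57 mm when down. It stands 93 mm in front (-x) of the origin of the compartment in its column; the housing around it is 51 mm high. The 6 mm lid behind it has its top 110 mm over the table; a block sticking up jams lid and keys.
- star_1: wooden eight-pointed star block, 65 mm over the points, 28 mm thick, 40 to 85 g. Points at 0, 45, 90.. degrees from its x axis; facing notches (at 22.5 + 45 k degrees) are about 57 mm apart for a 20 mm wide finger pad, lying flat on the table to the left of the shape box; origin: centre of its underside, z along its thickness. May be absent.
- star_2: wooden eight-pointed star block, 65 mm over the points, 28 mm thick, 40 to 85 g. Points at 0, 45, 90.. degrees from its x axis; facing notches (at 22.5 + 45 k degrees) are about 57 mm apart for a 20 mm wide finger pad, lying flat on the table to the left of the shape box; origin: centre of its underside, z along its thickness. May be absent.
- disc_1: solid wooden disc, 58 mm diameter, 28 mm thick, 40 to 85 g, lying flat on the table to the left of the shape box; origin: centre of its underside, z along its thickness. May be absent.
- disc_2: solid wooden disc, 58 mm diameter, 28 mm thick, 40 to 85 g, lying flat on the table to the left of the shape box; origin: centre of its underside, z along its thickness. May be absent.
- ring_1: wooden ring, 60 mm outer and 32 mm inner diameter, 20 mm thick, 28 to 56 g, lying flat on the table to the left of the shape box; origin: centre of its underside, z along its thickness. May be absent.
- ring_2: wooden ring, 60 mm outer and 32 mm inner diameter, 20 mm thick, 28 to 56 g, lying flat on the table to the left of the shape box; origin: centre of its underside, z along its thickness. May be absent.
- ring_3: wooden ring, 60 mm outer and 32 mm inner diameter, 20 mm thick, 28 to 56 g, lying flat on the table to the left of the shape box; origin: centre of its underside, z along its thickness. May be absent.
- purple_cyl: purple upright beech cylinder, 48 mm diameter, 85 mm high, standing among the blocks; origin: centre of its underside. Not part of the job; leave it where it is.
- bridge: small pine bridge block, 62 x 30 x 48 mm high, among the blocks; origin: centre of its underside. Not part of the job; leave it where it is.
- tweezer: jumbo orange plastic tweezer, 165 mm long, 16 mm high, on the left; origin: centre of its underside. Not part of the job; leave it where it is.
- stacker: stacking toy with four lime rings, 110 mm wide, 120 mm high, at the back; origin: centre of its underside. Not part of the job; leave it where it is.
- pencil_pot: blue pot of crayons, 76 mm wide, 165 mm high, on the right; origin: centre of its underside. Not part of the job; leave it where it is.
- toy_car: wooden car, 100 x 50 x 59 mm, at the back left; origin: centre of its underside. Not part of the job; leave it where it is.
Things that resemble listed ones, but are neither listed nor needed, are in the scene too. Leave any red look-alike of the disc_1 alone.

How it is judged:
By the outcome, as a careful person would: the job done as asked, in the order asked, and still so for the second after the job is handed in, with the robot touching nothing.
Of star_1, star_2, disc_1, disc_2 only 3 to 4 are there at a start; the rules pass over those that are not, and their reading is None.
Of ring_1, ring_2, ring_3 only 2 to 3 are there at a start; the rules pass over those that are not, and their reading is None.
At some moment in a run one of star_1, star_2, disc_1, disc_2, ring_1, ring_2, ring_3 may be knocked a few centimetres aside while the robot is not near it.
Once in a run the grip may slacken for a moment while it holds something.
It also fails if it takes over 210 s, if anything falls off the work surface, if the arm or the gripper's body presses on something with over 40 N, if the wrist force passes 120 N, or if a joint passes its speed limit or range.

## Working session

There is one attempt and no reset: what is moved stays moved. The work goes in short steps, Python scripts to look and compute and a tool call to move; the robot and the scene stay as the last step left them, time stands still between calls to the robot, and variables do not carry over. Pictures are saved under pics/ and viewed, at most 14 in all, crops included, and the job is handed in when it is done.

Besides the shell and the picture viewer there is one more tool, called after ">>>" as a command line: name --argument value ..., lists and objects as JSON in quotes. play_rows: Moves the arm, as the interface text tells. Its arguments: {"type":"object","properties":{"plan":{"type":"array"},"grip":{"type":"number"}},"required":["plan"]}

```bash
mkdir -p pics
cat > h.py <<'E'
import numpy as np, cv2
from plant import arm
from scipy.spatial.transform import Rotation as R
def grab(n,save=None):
    s=arm.sense(); im,d=arm.grab_frame(n)
    if save: cv2.imwrite('pics/'+save+'.png',im[:,:,::-1]); np.savez('pics/'+save+'.npz',im=im,d=d,p=s['eef_pos'],q=s['tcp_rot'])
    return im,d,s
def T(n,p=None,q=None):
    m=arm.camera_model(n)
    if 'extrinsics' in m: return m,np.array(m['extrinsics'])
    t=np.eye(4); t[:3,:3]=R.from_quat([q[1],q[2],q[3],q[0]]).as_matrix(); t[:3,3]=p
    return m,t@np.array(m['hand_eye'])
def ray(m,M,u,v):
    d=np.array([(u-m['cx'])/m['fx'],-(v-m['cy'])/m['fy'],-1.]); return M[:3,3],M[:3,:3]@d
def onplane(m,M,u,v,z):
    o,d=ray(m,M,u,v); return o+d*(z-o[2])/d[2]
def atdepth(m,M,u,v,dep):
    o,d=ray(m,M,u,v); return o+d*dep
E
python3 - <<'E'
from h import *
print(arm.sense()); 
for n in ['scene','top','wrist']:
    im,d,s=grab(n,n+'0'); m=arm.camera_model(n); print(n,{k:(np.round(v,3).tolist() if k!='x' else 0) for k,v in m.items()}); print((d>0).mean(), d[d>0].min() if (d>0).any() else 0,d.max())
E
```

```text
{'time_s': 0.0, 'joints': array([ 1.23099588,  0.46836238, -0.01158328,  1.60362064,  0.0059795 ,
        1.07138336, -0.05627958]), 'qvel': array([-0.00020899, -0.00061697, -0.00140309, -0.00013769,  0.00161414,
       -0.00145824,  0.00022852]), 'effort': array([-3.87845039e-04, -5.20566308e+01, -1.32356747e-02, -2.43748838e+01,
       -5.68162906e-02,  1.73949986e-02,  1.65327106e-04]), 'eef_pos': array([ 189.97516971, -621.35864062,  403.75087802]), 'tcp_rot': array([-8.49905279e-04,  9.89013743e-01,  1.47821043e-01, -1.84208362e-04]), 'contact_force': array([-0.39717539,  0.33369303, -0.5603275 ]), 'wrist_torque': array([ 0.01610376,  0.01942612, -0.00543995]), 'finger_force': 0.0, 'grip_width': 0.9967594289033109}
scene {'fx': 472.838, 'fy': 472.838, 'cx': 249.235, 'cy': 189.357, 'extrinsics': [[-0.8, -0.369, 0.472, 1233.819], [0.599, -0.464, 0.653, 934.515], [-0.022, 0.806, 0.592, 951.641], [0.0, 0.0, 0.0, 1.0]]}
0.97119140625 957.305 3999.9097
top {'fx': 393.653, 'fy': 393.653, 'cx': 262.699, 'cy': 193.213, 'extrinsics': [[0.011, 0.999, -0.042, 469.347], [-1.0, 0.01, -0.025, -38.99], [-0.025, 0.042, 0.999, 1187.946], [0.0, 0.0, 0.0, 1.0]]}
0.9961751302083334 812.496 2027.6794
wrist {'fx': 271.724, 'fy': 271.724, 'cx': 255.128, 'cy': 191.682, 'hand_eye': [[0.0, 0.971, 0.24, 66.814], [1.0, -0.0, -0.001, -1.262], [-0.001, 0.24, -0.971, 20.429], [0.0, 0.0, 0.0, 1.0]]}
0.9639383951822916 50.000004 1183.2441
```

View pics/top0.png

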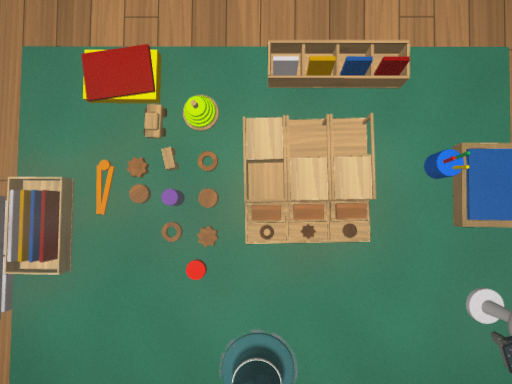

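View pics/scene0.png

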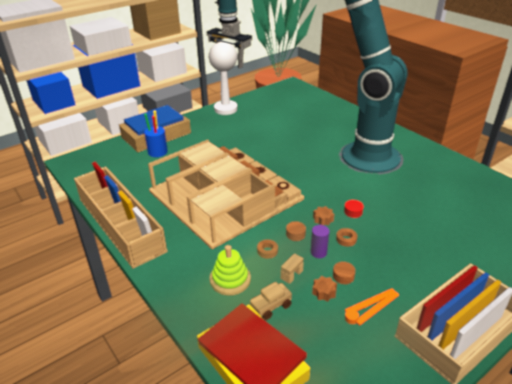

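Top view: the left column has the ring sign (266,232) and is open; the middle has the star sign (308,232) and the right the disc sign (350,231), both closed. Blocks: stars (137,167) and (207,237), discs (139,194) and (208,198), rings (171,232) and (207,161). The things to avoid confusing with them are the red disc (196,270), the purple cylinder (172,197) and the bridge (168,158). The scene view shows the same six blocks: (324,289), (323,215), (344,272), (296,230), (346,237) and (267,248).

```bash
cat >> h.py <<'E'
def blobs(im,lo,hi,amin,amax):
    hsv=cv2.cvtColor(im,cv2.COLOR_RGB2HSV); k=cv2.inRange(hsv,lo,hi)
    n,l,st,c=cv2.connectedComponentsWithStats(k)
    return [(c[i],st[i],l==i) for i in range(1,n) if amin<=st[i,4]<=amax]
def tri(r1,r2):
    (o1,d1),(o2,d2)=r1,r2; A=np.stack([d1,-d2],1); t=np.linalg.lstsq(A,o2-o1,rcond=None)[0]
    a,b=o1+t[0]*d1,o2+t[1]*d2; return (a+b)/2,np.linalg.norm(a-b)
E
python3 - <<'E'
from h import *
im=np.load('pics/top0.npz'); d=im['d']; im=im['im']
hsv=cv2.cvtColor(im,cv2.COLOR_RGB2HSV)
for u,v in [(137,167),(139,194),(207,237),(208,198),(216,161),(162,232),(171,232),(266,213),(308,232),(308,240),(265,180),(168,158)]: print((u,v),hsv[v,u],d[v,u])
m,M=T('top')
sc=np.load('pics/scene0.npz'); ms,Ms=T('scene'); hs=cv2.cvtColor(sc['im'],cv2.COLOR_RGB2HSV)
for u,v in [(324,289),(344,272),(296,230)]: print('s',hs[v,u])
for c,st,k in blobs(im,(5,120,50),(14,255,200),60,2000):
    if c[0]>60 and c[1]>100:
        dd=np.median(d[k]); print('top',c.round(1),st,dd.round(1),atdepth(m,M,c[0],c[1],dd).round(1))
for c,st,k in blobs(sc['im'],(5,120,50),(14,255,200),60,2000):
    if 120<c[0]<400 and c[1]>130:
        dd=np.median(sc['d'][k]); print('sc',c.round(1),st,atdepth(ms,Ms,c[0],c[1],dd).round(1))
E
```

```text
(137, 167) [ 13 137 154] 1178.1185
(139, 194) [ 14 132 151] 1167.0386
(207, 237) [ 14 131 148] 1160.5892
(208, 198) [ 14 129 152] 1163.9559
(216, 161) [ 15 147 156] 1179.8508
(162, 232) [ 16 124 148] 1169.6466
(171, 232) [ 75  98 122] 1189.4755
(266, 213) [ 14 140 157] 1128.2463
(308, 232) [ 12 124 105] 1144.8339
(308, 240) [ 17 112 194] 1142.558
(265, 180) [ 17 111 207] 1172.5002
(168, 158) [ 17 110 185] 1154.1205
s [ 12 178 181]
s [ 12 176 193]
s [ 13 166 180]
top [207.  160.3] [198 152  19  18 145] 1178.0 [615.5 158.2  19.7]
top [136.7 167.1] [127 158  19  18 214] 1173.9 [592.6 367.1  28. ]
top [138.6 191.1] [130 185  18  16 147] 1170.7 [520.8 359.4  28. ]
top [208.  197.1] [199 189  18  18 190] 1164.5 [505.1 152.   28.4]
top [350.6 210.5] [335 203  32  16 458] 1106.4 [ 470.2 -258.6   74.7]
top [266.8 212.2] [252 205  29  15 388] 1129.5 [462.6 -22.7  57.2]
top [308.2 211.4] [294 204  30  16 450] 1108.9 [ 466.2 -139.7   75. ]
top [307.9 230.9] [301 225  14  13 112] 1142.5 [ 409.7 -142.3   38.9]
top [207.3 236.5] [199 228  18  18 141] 1159.6 [389.  152.   28.4]
sc [232.8 153.6] [220 147  24  13 109] [ 444.3 -249.9   65.5]
sc [253.7 167.9] [241 161  24  15 129] [ 443.7 -128.2   67.7]
sc [280.  188.2] [275 182  14  14 106] [434.7  -0.9  51.9]
sc [323.1 215.5] [314 207  19  17 253] [397.8 161.5  24.7]
sc [295.6 230.4] [287 222  18  18 258] [510.9 162.9  26.5]
sc [346.3 236.9] [337 229  19  17 234] [409.2 269.9  20.1]
sc [266.1 244.6] [258 241  19  10  97] [610.5 148.7  16.7]
sc [343.4 272.2] [334 262  20  22 339] [522.  367.   26.1]
sc [324.2 288. ] [313 277  23  23 399] [600.4 375.3  25.7]
sc [236.2 328.8] [ 198  304  109   80 1029] [865.9 360.8  58.7]
```

Run:
```python
from h import *
f=np.load('pics/top0.npz'); d=f['d']; im=f['im']; m,M=T('top')
for u,v in [(486,306),(478,300),(505,345),(500,308),(510,312),(448,163),(320,60),(120,70)]: print((u,v),atdepth(m,M,u,v,d[v,u]).round(0))
for c,st,k in blobs(im,(9,100,50),(17,255,172),90,600):
    if c[0]>60 and c[1]>100:
        # fill
        cs,_=cv2.findContours(k.astype(np.uint8),cv2.RETR_EXTERNAL,2); (u,v),r=cv2.minEnclosingCircle(max(cs,key=len)); dd=np.median(d[k]); print('top',c.round(1),(round(u,1),round(v,1),round(r,1)),st,atdepth(m,M,u,v,dd).round(1))
f=np.load('pics/wrist0.npz'); dw=f['d']; mw,Mw=T('wrist',f['p'],f['q'])
v,u=np.mgrid[0:384:8,0:512:8]; dd=dw[::8,::8]; P=np.array([atdepth(mw,Mw,a,b,c) for a,b,c in zip(u.ravel(),v.ravel(),dd.ravel()) if c>120])
i=P[:,2]>60; print(P[i][::6].round(0).tolist()[:40])
print(Mw.round(2))
```

```text
(486, 306) [ 206. -642.   52.]
(478, 300) [ 217. -632.   30.]
(505, 345) [ 192. -528.  339.]
(500, 308) [ 213. -653.  103.]
(510, 312) [ 212. -657.  140.]
(448, 163) [ 604. -521.   97.]
(320, 60) [ 878. -164.  132.]
(120, 70) [873. 410.  65.]
top [207.2 161. ] (207.3, 160.9, 9.8) [198 152  20  19 187] [613.6 157.4  19.8]
top [136.9 166.8] (137.4, 166.9, 10.8) [127 157  22  20 292] [593.2 365.1  27.8]
top [138.6 193.3] (138.6, 193.1, 9.6) [129 185  20  18 274] [514.9 359.5  28. ]
top [207.7 197.6] (207.6, 197.4, 9.7) [198 189  20  19 280] [504.3 153.1  28.3]
top [265.4 212.9] (265.5, 210.9, 16.6) [250 202  32  21 449] [466.2 -19.1  57.1]
top [307.8 212.1] (308.0, 210.9, 17.1) [292 204  33  17 385] [ 467.7 -139.1   75. ]
top [171.1 231.4] (171.0, 231.5, 9.7) [162 222  19  20 185] [401.9 262.   20.5]
top [349.3 230.2] (349.5, 230.3, 7.7) [342 223  16  16 184] [ 412.9 -262.4   39.2]
top [266.4 231.6] (266.5, 231.6, 7.8) [259 224  15  16 149] [406.1 -22.2  39.2]
top [307.8 231. ] (307.5, 231.2, 7.5) [300 224  16  15 154] [ 408.9 -141.4   38.7]
top [207.1 236. ] (207.0, 236.0, 10.2) [197 227  21  20 274] [390.6 152.9  28.4]
[[254.0, -635.0, 242.0], [247.0, -624.0, 246.0], [254.0, -644.0, 257.0], [241.0, -617.0, 250.0], [255.0, -657.0, 261.0], [239.0, -621.0, 260.0], [232.0, -612.0, 255.0], [229.0, -612.0, 260.0], [217.0, -604.0, 255.0], [183.0, -568.0, 215.0], [184.0, -568.0, 232.0], [182.0, -563.0, 245.0], [202.0, -605.0, 262.0], [184.0, -574.0, 251.0], [182.0, -560.0, 265.0], [174.0, -577.0, 239.0], [186.0, -573.0, 273.0], [183.0, -574.0, 274.0], [175.0, -617.0, 275.0]]
[[ 2.9000e-01  9.3000e-01  2.3000e-01  2.5350e+02]
 [-9.6000e-01  2.8000e-01  7.0000e-02 -6.0062e+02]
 [-0.0000e+00 -2.4000e-01  9.7000e-01  3.8342e+02]
 [ 0.0000e+00  0.0000e+00  0.0000e+00  1.0000e+00]]
```

View pics/wrist0.png

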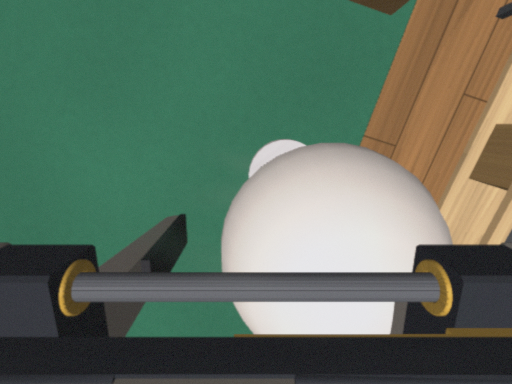

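The wrist view shows that the white lamp globe (about (335,250)) stands between or ahead of the open fingers, so I lift straight up first. Then I turn to align with the box and travel.

>>> play_rows --plan '[[[0,0,-0.5],0],[[0,0,-1],0],[[0,0,-1],0],[[0,0,-1],0],[[0,0,-0.5],0]]'

```text
time_s: 0.65
eef_pos: [190.0, -621.6, 568.7]
tcp_rot: [0.002, 0.989, 0.148, 0.0]
contact_force: [0.2, -0.6, -1.1]
grip_width: 0.999
finger_force: 0.0
```

>>> play_rows --plan '[[[0,0,0],-0.145],[[0,0,0],-0.145],[[0,0,0],-0.145],[[0,0,0],-0.145],[[0,0,0],-0.145],[[0,0,0],-0.145],[[0,0,0],-0.145],[[0,0,0],-0.145],[[0,0,0],-0.145]]'

```text
time_s: 1.55
eef_pos: [190.0, -621.6, 564.3]
tcp_rot: [-0.0, 0.694, 0.72, 0.0]
contact_force: [-0.2, -0.4, -0.4]
grip_width: 0.999
finger_force: 0.0
```

>>> play_rows --plan '[[[0,0.5,0],0],[[0,1,0],0],[[0,1,0],0],[[0,1,0],0],[[0,1,0],0],[[0,1,0],0],[[0,1,0],0],[[0,0.5,0],0]]'

```text
time_s: 2.35
eef_pos: [473.9, -611.3, 563.1]
tcp_rot: [-0.001, 0.695, 0.719, 0.001]
contact_force: [0.2, 0.3, -0.4]
grip_width: 0.999
finger_force: 0.0
```

>>> play_rows --plan '[[[0.5,0,0],0],[[1,0,0],0],[[1,0,0],0],[[1,0,0],0],[[1,0,0],0],[[1,0,0],0],[[1,0,0],0],[[1,0,0],0],[[1,0,0],0],[[1,0,0],0],[[1,0,0],0],[[0.5,0,0],0]]'

```text
time_s: 3.55
eef_pos: [456.1, -169.3, 564.9]
tcp_rot: [0.0, 0.695, 0.719, 0.0]
contact_force: [0.3, 0.4, -0.2]
grip_width: 1.002
finger_force: 0.0
```

Run:
```python
from h import *
grab('wrist','w1')
```

>>> play_rows --plan '[[[0.5,0,0],0],[[1,0,0],0],[[1,0,0],0],[[1,0,0],0],[[1,0,0],0],[[1,0,0.5],0],[[1,0,1],0],[[1,0,0.5],0],[[0.5,0,0],0],[[0,0,0],0]]'

```text
time_s: 4.6
eef_pos: [446.1, 144.3, 488.7]
tcp_rot: [-0.001, 0.694, 0.72, -0.0]
contact_force: [-0.3, 0.3, -0.1]
grip_width: 1.001
finger_force: 0.0
```

Run:
```python
from h import *
im,d,s=grab('wrist','w2'); print(s['eef_pos'],s['tcp_rot'])
a=np.load('pics/w1.npz')['im']; cv2.imwrite('pics/w12.png',np.hstack([cv2.resize(a,(400,300)),cv2.resize(im,(400,300))])[:,:,::-1])
```

```text
[446.13946378 144.34759761 488.73116638] [-9.82003865e-04  6.94187408e-01  7.19793633e-01 -6.74395249e-05]
```

View pics/w12.png

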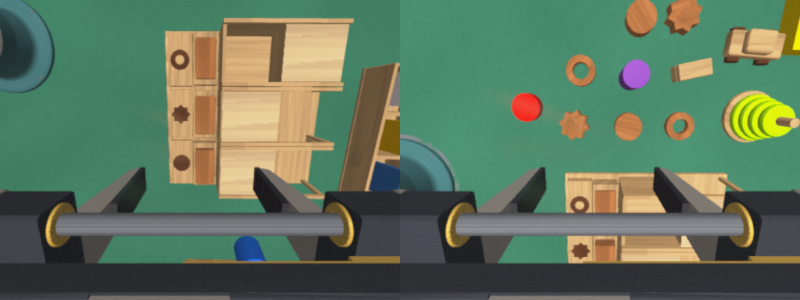

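Left: the box from above, with the ring column open (signs at (180,59), (181,114) and (182,162)). Right: ring (580,70), disc (642,16), star (684,15), star (574,125), disc (628,126) and ring (680,126) are the blocks. The look-alikes are the red disc (527,107), the purple cylinder (635,74) and the bridge (691,69).

```bash
cat >> h.py <<'E'
def world(d,m,M):
    v,u=np.mgrid[0:d.shape[0],0:d.shape[1]]
    c=np.stack([(u-m['cx'])/m['fx'],-(v-m['cy'])/m['fy'],-np.ones_like(d)],-1)*d[...,None]
    return c@M[:3,:3].T+M[:3,3]
def find(f,zmin=12,zmax=34,box=(330,680,80,480)):
    m,M=T('wrist',f['p'],f['q']); im,d=f['im'],f['d']; W=world(d,m,M)
    hsv=cv2.cvtColor(im,cv2.COLOR_RGB2HSV)
    k=((hsv[...,0]>=5)&(hsv[...,0]<25)&(hsv[...,1]>60)&(W[...,2]>zmin)&(W[...,2]<zmax)&(W[...,0]>box[0])&(W[...,0]<box[1])&(W[...,1]>box[2])&(W[...,1]<box[3])).astype(np.uint8)
    n,l,st,c=cv2.connectedComponentsWithStats(k); out=[]
    for i in range(1,n):
        if st[i,4]<150: continue
        z=np.median(W[l==i][:,2]); kk=((l==i)&(abs(W[...,2]-z)<4)).astype(np.uint8)
        cs=max(cv2.findContours(kk,cv2.RETR_EXTERNAL,cv2.CHAIN_APPROX_NONE)[0],key=cv2.contourArea)
        pts=np.array([onplane(m,M,a,b,z)[:2] for a,b in cs[:,0]],np.float32)
        (x,y),r=cv2.minEnclosingCircle(pts)
        mo=cv2.moments(pts.reshape(-1,1,2)); x,y=mo['m10']/mo['m00'],mo['m01']/mo['m00']
        hole=kk[int(round(cs[:,0,1].mean())),int(round(cs[:,0,0].mean()))]==0
        a=np.arctan2(pts[:,1]-y,pts[:,0]-x); rr=np.hypot(pts[:,0]-x,pts[:,1]-y)
        F=(rr*np.exp(-8j*a)).mean(); amp=abs(F)
        kind='ring' if hole else ('star' if amp>.8 else 'disc')
        u,v=cs[:,0].mean(0)
        out.append((kind,round(float(x),1),round(float(y),1),round(float(z),1),round(float(r),1),round(float(amp),2),round(float(np.degrees(-np.angle(F)/8)),1),(round(float(u)),round(float(v)))))
    return out
E
python3 - <<'E'
from h import *
f=np.load('pics/w2.npz'); mw,Mw=T('wrist',f['p'],f['q']); mt,Mt=T('top')
tp=[(207.3,160.9),(137.4,166.9),(138.6,193.1),(207.6,197.4),(171,231.5),(207,236)]
for o in find(f):
    c=min((tri(ray(mt,Mt,*t),ray(mw,Mw,*o[7])) for t in tp),key=lambda r:r[1]+np.hypot(r[0][0]-o[1],r[0][1]-o[2]))
    print(o,'tri',c[0].round(1),round(c[1],1))
# box from w1
f=np.load('pics/w1.npz'); m,M=T('wrist',f['p'],f['q']); W=world(f['d'],m,M); hsv=cv2.cvtColor(f['im'],cv2.COLOR_RGB2HSV)
k=((hsv[...,0]>5)&(hsv[...,0]<20)&(hsv[...,1]>125)&(W[...,0]>380)&(W[...,0]<500)).astype(np.uint8); k=cv2.morphologyEx(k,cv2.MORPH_OPEN,np.ones((3,3)))
n,l,st,c=cv2.connectedComponentsWithStats(k)
for i in range(1,n):
    if st[i,4]>80:
        z=np.median(W[l==i][:,2]); (u,v),wh,an=cv2.minAreaRect(np.argwhere(l==i)[:,::-1].astype(np.float32)); print(st[i],onplane(m,M,u,v,z).round(1))
lid=W[(W[...,2]>100)&(W[...,2]<125)&(W[...,0]<800)]; print(np.percentile(lid,[1,50,99],axis=0).round(0))
E
```

```text
('disc', 515.3, 360.9, 27.2, 29.1, 0.37, 21.0, (309, 21)) tri [515.  360.4  27. ] 1.3
('star', 594.6, 367.7, 27.3, 32.3, 3.46, 16.5, (364, 18)) tri [592.9 365.3  30.4] 2.4
('ring', 403.1, 263.8, 19.4, 29.7, 0.71, -20.6, (231, 90)) tri [401.6 264.9   9. ] 0.8
('star', 391.8, 155.1, 27.5, 31.5, 4.52, -9.9, (223, 159)) tri [390.2 155.1  15. ] 1.3
('disc', 504.9, 155.5, 27.5, 28.8, 0.39, -19.8, (292, 162)) tri [505.  154.7  20.3] 1.1
('ring', 615.4, 159.9, 19.4, 30.1, 0.52, 20.3, (358, 161)) tri [615.3 159.1  14.9] 2.6
[ 250   47   27   54 1409] [463.5 -18.3  56.3]
[219  64  22  25 331] [405.9 -21.4  38.5]
[ 250  123   26   49 1260] [ 467.2 -138.4   74.5]
[221 135  21  22 317] [ 410.6 -140.3   38.5]
[ 250  189   25   47 1139] [ 471.2 -255.1   74.4]
[222 199  21  19 313] [ 413.8 -260.7   38.7]
[[ 498. -309.  102.]
 [ 601.  -95.  110.]
 [ 726.   44.  114.]]
```

>>> play_rows --plan '[[[0.5,-0.2,0],0],[[1,-0.3,0],0],[[1,-0.3,0],0],[[0.52,-0.17,0.5],0],[[0,0,1],0],[[0,0,1],0],[[0,0,1],0],[[0,0,1],0],[[0,0,0.5],0],[[0,0,0.3],0],[[0,0,0],0]]'

```text
time_s: 5.75
eef_pos: [404.7, 260.3, 276.4]
tcp_rot: [-0.0, 0.697, 0.717, -0.001]
contact_force: [-0.7, -0.4, 1.1]
grip_width: 1.001
finger_force: 0.0
```

>>> play_rows --plan '[[[0.08,-0.04,0.5],0],[[0,0,0.7],0],[[0,0,0.5],0],[[0,0,0.3],0],[[0,0,0.07],0],[[0,0,0],0],[[0,0,0],0]]'

```text
time_s: 6.45
eef_pos: [402.9, 265.0, 195.6]
tcp_rot: [0.0, 0.696, 0.718, 0.001]
contact_force: [-0.5, 1.0, 0.8]
grip_width: 1.002
finger_force: 0.0
```

>>> play_rows --plan '[[[0,0,0],0],[[0,0,0],0],[[0,0,0],0],[[0,0,0],0],[[0,0,0],0],[[0,0,0],0],[[0,0,0],0]]' --grip -1

```text
time_s: 7.15
eef_pos: [402.4, 264.8, 194.6]
tcp_rot: [0.0, 0.696, 0.718, 0.0]
contact_force: [-1.6, -1.0, 2.7]
grip_width: 0.634
finger_force: 29.9
```

>>> play_rows --plan '[[[0,0,-0.3],0],[[0,0,-0.6],0],[[0,0,-1],0],[[0,0,-1],0],[[0,0,-0.8],0],[[0,0,-0.3],0],[[0,0,0],0]]'

```text
time_s: 7.85
eef_pos: [402.6, 264.8, 356.0]
tcp_rot: [0.001, 0.696, 0.718, 0.001]
contact_force: [-0.0, -0.4, -0.0]
grip_width: 0.63
finger_force: 29.9
```

>>> play_rows --plan '[[[-0.5,0.25,0],0],[[-1,0.5,0],0],[[-1,0.5,0],0],[[-1,0.5,0],0],[[-1,0.5,0],0],[[-1,0.5,0],0],[[-1,0.5,0],0],[[-0.65,0.4,0],0],[[0,0,0],0],[[0,0,0],0]]'

```text
time_s: 8.85
eef_pos: [556.6, -16.9, 352.4]
tcp_rot: [-0.002, 0.696, 0.718, -0.001]
contact_force: [-0.2, 0.5, -1.3]
grip_width: 0.633
finger_force: 29.9
```

>>> play_rows --plan '[[[0.0,0.02,0.5],0],[[0,0,0.7],0],[[0,0,0.6],0],[[0,0,0.5],0],[[0,0,0.4],0],[[0,0,0.3],0],[[0,0,0],0]]'

```text
time_s: 9.55
eef_pos: [557.1, -15.8, 232.9]
tcp_rot: [-0.001, 0.696, 0.718, -0.001]
contact_force: [-1.0, -0.6, -0.1]
grip_width: 0.63
finger_force: 29.9
```

>>> play_rows --plan '[[[0,0,0],0],[[0,0,0],0],[[0,0,0],0]]' --grip 0.45

```text
time_s: 9.85
eef_pos: [558.3, -16.6, 235.4]
tcp_rot: [0.001, 0.696, 0.718, 0.001]
contact_force: [-0.2, -0.3, -0.1]
grip_width: 0.729
finger_force: 0.0
```

>>> play_rows --plan '[[[0,0,-0.3],0],[[0,0,-0.7],0],[[0,0,-1],0],[[0,0,-1],0],[[0,0,-0.7],0],[[0,0,0],0]]'

```text
time_s: 10.45
eef_pos: [559.0, -16.0, 387.9]
tcp_rot: [0.004, 0.696, 0.718, 0.003]
contact_force: [0.8, 0.7, 0.2]
grip_width: 0.722
finger_force: 0.0
```

>>> play_rows --plan '[[[0.5,0.2,0],0],[[1,0.4,0],0],[[1,0.4,0],0],[[1,0.4,0],0],[[0.84,0.185,0],0],[[0,0,0],0],[[0,0,0],0]]' --grip 1

```text
time_s: 11.15
eef_pos: [615.5, 159.7, 382.0]
tcp_rot: [-0.0, 0.695, 0.719, -0.001]
contact_force: [-0.2, -0.2, -0.2]
grip_width: 1.001
finger_force: 0.0
```

```bash
cat >> h.py <<'E'
def look(tx=None,name=None,box=(330,680,80,480)):
    im,d,s=grab('wrist',name or 'wl'); f=dict(im=im,d=d,p=s['eef_pos'],q=s['tcp_rot']); print('at',s['eef_pos'].round(1),s['tcp_rot'].round(3),s['time_s'])
    for o in find(f,box=box): print(o)
def delta(x,y,z):
    s=arm.sense(); q=s['tcp_rot']; r=R.from_quat([q[1],q[2],q[3],q[0]]).as_matrix()
    print('shift',(r.T@(np.array([x,y,z])-s['eef_pos'])/40).round(3))
E
python3 -c "
from h import *
look(name='w3'); delta(615.4,159.5,193.5)"
```

```text
at [615.5 159.7 382. ] [-0.     0.695  0.719 -0.001] 11.15
('star', 517.1, 345.4, 27.1, 27.6, 2.68, -19.9, (171, 8))
('star', 597.0, 350.8, 26.9, 26.6, 1.87, -14.7, (245, 7))
('star', 392.6, 155.2, 27.3, 32.8, 4.12, -10.3, (78, 177))
('ring', 616.1, 160.2, 19.4, 29.7, 0.46, -17.5, (256, 178))
('disc', 505.9, 155.8, 27.5, 29.2, 0.18, -17.6, (168, 180))
shift [ 3.700e-02 -3.000e-03  4.713e+00]
```

>>> play_rows --plan '[[[0.01,0.01,0.5],0],[[0,0,1],0],[[0,0,1],0],[[0,0,0.8],0],[[0,0,0.6],0],[[0,0,0.4],0],[[0,0,0.3],0],[[0,0,0.1],0],[[0,0,0],0],[[0,0,0],0]]'

```text
time_s: 12.2
eef_pos: [616.8, 159.5, 195.6]
tcp_rot: [0.0, 0.696, 0.718, 0.001]
contact_force: [0.0, 0.2, 0.1]
grip_width: 0.999
finger_force: 0.0
```

>>> play_rows --plan '[[[0,0,0],0],[[0,0,0],0],[[0,0,0],0],[[0,0,0],0],[[0,0,0],0],[[0,0,0],0]]' --grip -1

```text
time_s: 12.8
eef_pos: [616.4, 159.3, 194.7]
tcp_rot: [0.0, 0.696, 0.718, 0.0]
contact_force: [0.4, -0.0, 1.9]
grip_width: 0.634
finger_force: 30.0
```

>>> play_rows --plan '[[[0,0,-0.3],0],[[0,0,-0.6],0],[[0,0,-1],0],[[0,0,-1],0],[[0,0,-0.8],0],[[0,0,-0.3],0],[[0,0,0],0]]'

```text
time_s: 13.5
eef_pos: [616.6, 159.6, 356.6]
tcp_rot: [0.001, 0.696, 0.718, 0.001]
contact_force: [0.2, 0.3, -1.1]
grip_width: 0.629
finger_force: 30.0
```

```bash
python3 -c "
from h import *
delta(557.5,-16.5,353)"
```

```text
shift [-4.354 -1.612  0.081]
```

>>> play_rows --plan '[[[-0.5,-0.2,0],0],[[-1,-0.4,0],0],[[-1,-0.4,0],0],[[-1,-0.4,0],0],[[-0.6,-0.15,0],0],[[-0.25,-0.06,0],0],[[0,0,0],0],[[0,0,0],0]]'

```text
time_s: 14.3
eef_pos: [557.4, -15.2, 354.0]
tcp_rot: [-0.001, 0.696, 0.718, 0.0]
contact_force: [0.3, 0.2, 0.1]
grip_width: 0.632
finger_force: 30.0
```

>>> play_rows --plan '[[[0,0,0.4],0],[[0,0,0.7],0],[[0,0,0.6],0],[[0,0,0.5],0],[[0,0,0.3],0],[[0,0,0],0],[[0,0,0],0]]'

```text
time_s: 15.0
eef_pos: [557.6, -15.7, 254.5]
tcp_rot: [-0.0, 0.696, 0.718, 0.0]
contact_force: [0.0, 0.8, -0.3]
grip_width: 0.635
finger_force: 30.0
```

>>> play_rows --plan '[[[0,0,0],0],[[0,0,0],0],[[0,0,0],0]]' --grip 0.45

```text
time_s: 15.3
eef_pos: [557.6, -16.7, 255.3]
tcp_rot: [0.001, 0.696, 0.718, 0.0]
contact_force: [-0.2, -0.4, -0.3]
grip_width: 0.726
finger_force: 0.0
```

>>> play_rows --plan '[[[0,0,-0.3],0],[[0,0,-0.7],0],[[0,0,-1],0],[[0,0,-1],0],[[0,0,-1],0],[[0,0,-0.5],0],[[0,0,0],0],[[0,0,0],0]]'

```text
time_s: 16.1
eef_pos: [557.0, -16.7, 434.9]
tcp_rot: [0.001, 0.696, 0.718, -0.0]
contact_force: [0.6, 0.3, -1.2]
grip_width: 0.722
finger_force: 0.0
```

```bash
python3 -c "
from h import *
im,d,s=grab('wrist','w4'); print(s['eef_pos']); m,M=T('wrist',s['eef_pos'],s['tcp_rot']); W=world(d,m,M)
k=(abs(W[...,0]-557)<50)&(abs(W[...,1]+16)<46); print(np.percentile(W[k][:,2],[1,10,30,50,70,90,99]).round(0))
# inner floor-wall extents at z between 25 and 95
cv2.imwrite('pics/w4c.png',im[60:260,120:400,::-1])"
```

```text
[556.97741305 -16.68879588 434.88711502]
[ 22. 265. 347. 354. 367. 372. 374.]
```

View pics/w4c.png

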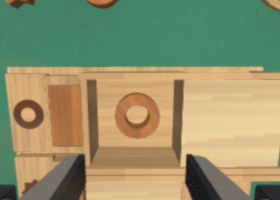

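```bash
python3 -c "
from h import *
f=np.load('pics/w4.npz'); m,M=T('wrist',f['p'],f['q']); W=world(f['d'],m,M)
for u,v in [(240,175),(256,190),(275,175),(256,160),(256,174),(220,210)]: print(W[v,u].round(0))
delta(467.2,-138.6,285)"
```

```text
[537. -14.  63.]
[558. -34.  62.]
[583. -13.  63.]
[557.   6.  62.]
[558. -19.  23.]
[508. -70.  43.]
shift [-2.973 -2.329  3.727]
```

The upper ring's top is at 63 mm (23 + 2×20), so both rings are stacked flat. Now for the star key.

>>> play_rows --plan '[[[-0.5,-0.4,0],0],[[-1,-0.8,0.2],0],[[-1,-0.8,0.5],0],[[-0.47,-0.33,0.8],0],[[0,0,1],0],[[0,0,0.8],0],[[0,0,0.4],0],[[0,0,0],0],[[0,0,0],0]]' --grip -1

```text
time_s: 17.05
eef_pos: [471.6, -132.8, 288.1]
tcp_rot: [-0.001, 0.696, 0.718, -0.0]
contact_force: [0.3, 0.3, -0.0]
grip_width: 0.003
finger_force: 0.0
```

>>> play_rows --plan '[[[0,0,0.25],0],[[0,0,0.2],0],[[0,0,0.15],0],[[0,0,0.15],0],[[0,0,0.1],0],[[0,0,0.05],0],[[0,0,0.05],0],[[0,0,0],0],[[0,0,0],0]]'

```text
time_s: 17.95
eef_pos: [471.8, -133.0, 250.5]
tcp_rot: [-0.0, 0.696, 0.718, 0.0]
contact_force: [0.2, 0.4, -0.2]
grip_width: 0.009
finger_force: 0.0
```

>>> play_rows --plan '[[[0,0,0.05],0],[[0,0,0.05],0],[[0,0,0.05],0],[[0,0,0],0],[[0,0,0],0]]'

```text
time_s: 18.45
eef_pos: [472.1, -132.5, 247.3]
tcp_rot: [0.001, 0.696, 0.718, -0.001]
contact_force: [-9.7, 1.9, 33.1]
grip_width: 0.004
finger_force: 16.7
```

>>> play_rows --plan '[[[0,0,-0.2],0],[[0,0,-0.7],0],[[0,0,-1],0],[[0,0,-1],0],[[0,0,-0.6],0],[[0,0,0],0]]'

```text
time_s: 19.05
eef_pos: [472.8, -133.0, 387.7]
tcp_rot: [0.003, 0.696, 0.718, 0.001]
contact_force: [0.7, 0.3, 0.2]
grip_width: 0.002
finger_force: 0.0
```

>>> play_rows --plan '[[[0.5,-0.2,0],0],[[1,-0.3,0],0],[[1,-0.3,0],0],[[1,-0.3,0],0],[[1,-0.3,0],0],[[1,-0.2,0],0],[[1,0,0],0],[[0.6,0,0],0],[[0,0,0],-0.09],[[0,0,0],-0.09],[[0,0,0],0]]' --grip 1

```text
time_s: 20.15
eef_pos: [397.6, 149.4, 383.2]
tcp_rot: [-0.001, 0.628, 0.778, -0.001]
contact_force: [0.1, 0.3, 0.3]
grip_width: 0.939
finger_force: 0.0
```

```bash
python3 -c "
from h import *
look(name='w5'); delta(392,155,193.5)
im,d,s=grab('top','t5'); cv2.imwrite('pics/t5c.png',cv2.resize(im[90:260,100:390,::-1],None,fx=2,fy=2))"
```

```text
at [397.6 149.4 383.2] [-0.001  0.628  0.778 -0.001] 20.15
('star', 515.3, 357.4, 27.2, 29.4, 0.9, 11.3, (401, 20))
('star', 594.2, 368.9, 27.2, 33.1, 3.79, 16.7, (473, 26))
('star', 590.6, 263.5, 23.7, 14.1, 1.4, 14.6, (433, 122))
('star', 391.3, 155.2, 27.5, 32.2, 4.92, -10.1, (252, 175))
('disc', 504.2, 155.8, 27.4, 29.2, 0.28, -7.5, (339, 193))
shift [ 0.173 -0.102  4.749]
```

View pics/t5c.png

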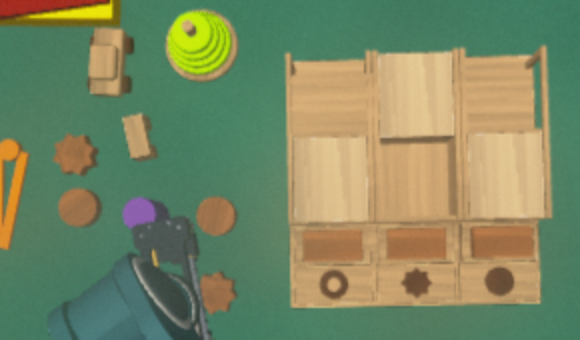

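The middle (star) lid is now back and its compartment open, and the ring column is closed. The tool's closing line is at 12.2°, which fits the star's notches.

>>> play_rows --plan '[[[0.17,-0.11,0.5],0],[[0,0,1],0],[[0,0,1],0],[[0,0,0.8],0],[[0,0,0.6],0],[[0,0,0.4],0],[[0,0,0.3],0],[[0,0,0.1],0],[[0,0,0],0],[[0,0,0],0]]'

```text
time_s: 21.25
eef_pos: [393.3, 154.7, 197.0]
tcp_rot: [0.0, 0.629, 0.777, 0.0]
contact_force: [0.7, -0.0, 0.1]
grip_width: 1.0
finger_force: 0.0
```

>>> play_rows --plan '[[[0,0,0],0],[[0,0,0],0],[[0,0,0],0],[[0,0,0],0],[[0,0,0],0],[[0,0,0],0]]' --grip -1

```text
time_s: 21.85
eef_pos: [393.2, 154.6, 196.7]
tcp_rot: [0.0, 0.629, 0.778, -0.0]
contact_force: [-0.1, -0.4, 2.9]
grip_width: 0.622
finger_force: 26.8
```

>>> play_rows --plan '[[[0,0,-0.3],0],[[0,0,-0.6],0],[[0,0,-1],0],[[0,0,-1],0],[[0,0,-0.8],0],[[0,0,-0.3],0],[[0,0,0],0.09],[[0,0,0],0.09],[[0,0,0],0]]'

```text
time_s: 22.75
eef_pos: [392.9, 154.3, 356.5]
tcp_rot: [0.0, 0.696, 0.718, -0.0]
contact_force: [-0.1, -0.3, -1.1]
grip_width: 0.621
finger_force: 26.7
```

```bash
python3 -c "
from h import *
delta(561,-135.5,353)"
```

```text
shift [-7.37   3.978  0.09 ]
```

>>> play_rows --plan '[[[-0.5,0.27,0],0],[[-1,0.55,0],0],[[-1,0.55,0],0],[[-1,0.55,0],0],[[-1,0.55,0],0],[[-1,0.55,0],0],[[-1,0.55,0],0],[[-0.6,0.28,0],0],[[-0.27,0.12,0],0],[[0,0,0],0],[[0,0,0],0]]'

```text
time_s: 23.85
eef_pos: [560.5, -133.4, 356.3]
tcp_rot: [-0.001, 0.695, 0.719, 0.0]
contact_force: [-0.6, 0.5, -0.7]
grip_width: 0.617
finger_force: 26.7
```

>>> play_rows --plan '[[[0,0,0.5],0],[[0,0,0.7],0],[[0,0,0.6],0],[[0,0,0.5],0],[[0,0,0.4],0],[[0,0,0.3],0],[[0,0,0],0],[[0,0,0],0]]'

```text
time_s: 24.65
eef_pos: [561.3, -134.7, 237.1]
tcp_rot: [0.0, 0.696, 0.718, 0.0]
contact_force: [0.0, -0.8, 0.2]
grip_width: 0.619
finger_force: 26.7
```

Release, lift, and go over the far star at (594.5,367.5).

>>> play_rows --plan '[[[0,0,0.1],0],[[0,0,0],0],[[0,0,0],0]]' --grip 0.45

```text
time_s: 24.95
eef_pos: [561.2, -135.3, 233.0]
tcp_rot: [0.0, 0.696, 0.718, 0.0]
contact_force: [0.2, -0.4, -0.2]
grip_width: 0.725
finger_force: 0.0
```

>>> play_rows --plan '[[[0,0,-0.3],0],[[0,0,-0.7],0],[[0,0,-1],0],[[0,0,-1],0],[[0,0,-0.8],0],[[0,0,-0.3],0],[[0,0,0],0]]'

```text
time_s: 25.65
eef_pos: [561.4, -135.1, 398.9]
tcp_rot: [0.002, 0.696, 0.718, 0.001]
contact_force: [-0.2, 0.3, -0.7]
grip_width: 0.723
finger_force: 0.0
```

>>> play_rows --plan '[[[0.5,0,0],0],[[1,0.1,0],0],[[1,0.1,0],0],[[1,0.1,0],0],[[1,0.1,0],0],[[1,0.1,0],0],[[1,0.1,0],0],[[1,0.1,0],0],[[1,0.1,0],0],[[1,0.1,0],0],[[1,0.1,0],0],[[0.5,0,0],0]]' --grip 1

```text
time_s: 26.85
eef_pos: [586.1, 309.5, 394.2]
tcp_rot: [-0.002, 0.695, 0.719, -0.001]
contact_force: [0.5, 0.5, -0.1]
grip_width: 1.0
finger_force: 0.0
```

>>> play_rows --plan '[[[0.8,0.2,0],0],[[0.6,0.1,0],0],[[0,0,0],0],[[0,0,0],0]]'

```text
time_s: 27.25
eef_pos: [597.2, 362.3, 394.4]
tcp_rot: [-0.0, 0.696, 0.718, -0.002]
contact_force: [0.4, -0.5, -0.0]
grip_width: 1.002
finger_force: 0.0
```

```bash
python3 -c "
from h import *
look(name='w6'); delta(594.5,368,193.5)
f=np.load('pics/w6.npz'); m,M=T('wrist',f['p'],f['q']); W=world(f['d'],m,M)
k=(W[...,2]>6)&(W[...,2]<90)&(abs(W[...,0]-594)<130)&(abs(W[...,1]-368)<130)
a=f['im'].copy(); a[k]=(a[k]*0.6+[100,0,0]).astype(np.uint8); cv2.imwrite('pics/w6c.png',a[:,:,::-1])"
```

```text
at [597.2 362.3 394.4] [-0.     0.696  0.718 -0.002] 27.25
('disc', 602.1, 469.7, 15.4, 15.9, 0.17, 2.1, (263, 91))
('star', 595.3, 370.5, 27.5, 31.5, 4.47, 17.5, (255, 171))
('disc', 516.3, 362.4, 27.5, 29.0, 0.26, -19.8, (194, 175))
('disc', 505.9, 153.5, 27.7, 29.5, 0.79, 2.9, (190, 313))
shift [ 0.179 -0.064  5.033]
```

View pics/w6c.png

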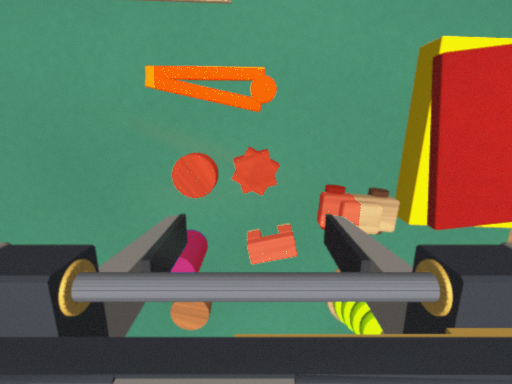

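Two-view check done: the star is at (595,369.5) with points at 17.5°, so I use the 40° notch pair, which runs clear of the disc, the bridge and the tweezer. In the picture the star is at (255,171), the disc at (194,175), the bridge at (271,245) and the purple cylinder at (190,255).

>>> play_rows --plan '[[[0.15,-0.05,0],0],[[0,0,0],-0.133],[[0,0,0],-0.133],[[0,0,0],-0.133],[[0,0,0],-0.133],[[0,0,0],-0.133],[[0,0,0],0],[[0,0,0],0]]' --grip 0.8

```text
time_s: 28.1
eef_pos: [595.8, 367.4, 396.5]
tcp_rot: [0.0, 0.426, 0.905, -0.0]
contact_force: [-0.2, -0.0, -0.5]
grip_width: 0.901
finger_force: 0.0
```

```bash
python3 -c "
from h import *
look(name='w7'); delta(595,369.5,193.5)"
```

```text
at [595.8 367.4 396.5] [ 0.     0.426  0.905 -0.   ] 28.1
('disc', 601.6, 469.9, 15.4, 16.0, 0.29, 3.4, (309, 119))
('disc', 515.7, 362.5, 27.5, 28.8, 0.39, 15.8, (204, 141))
('star', 594.9, 370.6, 27.5, 32.0, 4.62, 17.2, (256, 176))
('star', 503.3, 169.1, 27.3, 27.7, 5.06, -10.7, (111, 245))
shift [0.049 0.017 5.077]
```

>>> play_rows --plan '[[[0.06,0.02,0.5],0],[[0,0,1],0],[[0,0,1],0],[[0,0,1],0],[[0,0,0.6],0],[[0,0,0.4],0],[[0,0,0.3],0],[[0,0,0.2],0],[[0,0,0.07],0],[[0,0,0],0],[[0,0,0],0]]'

```text
time_s: 29.25
eef_pos: [594.9, 370.7, 194.9]
tcp_rot: [0.0, 0.424, 0.906, 0.001]
contact_force: [-0.4, -0.2, 0.6]
grip_width: 0.894
finger_force: 0.0
```

>>> play_rows --plan '[[[0,0,0],0],[[0,0,0],0],[[0,0,0],0],[[0,0,0],0],[[0,0,0],0],[[0,0,0],0]]' --grip -1

```text
time_s: 29.85
eef_pos: [594.6, 370.6, 194.1]
tcp_rot: [0.0, 0.424, 0.906, 0.0]
contact_force: [-0.5, -0.4, 3.4]
grip_width: 0.622
finger_force: 27.7
```

>>> play_rows --plan '[[[0,0,-0.3],0],[[0,0,-0.6],0],[[0,0,-1],0],[[0,0,-1],0],[[0,0,-1],0],[[0,0,-0.5],0],[[0,0,0],0.133],[[0,0,0],0.133],[[0,0,0],0.133],[[0,0,0],0.133],[[0,0,0],0.133],[[0,0,0],0]]'

```text
time_s: 31.05
eef_pos: [594.3, 370.7, 370.6]
tcp_rot: [0.0, 0.696, 0.718, 0.0]
contact_force: [-0.6, 0.7, 0.0]
grip_width: 0.627
finger_force: 27.7
```

```bash
python3 -c "
from h import *
delta(561,-135.5,370)"
```

```text
shift [-12.622  -1.225   0.017]
```

>>> play_rows --plan '[[[-0.5,-0.1,0],0],[[-1,-0.1,0],0],[[-1,-0.1,0],0],[[-1,-0.1,0],0],[[-1,-0.1,0],0],[[-1,-0.1,0],0],[[-1,-0.1,0],0],[[-1,-0.1,0],0],[[-1,-0.1,0],0],[[-1,-0.1,0],0],[[-1,-0.1,0],0],[[-1,-0.1,0],0]]'

```text
time_s: 32.25
eef_pos: [560.4, -92.2, 370.3]
tcp_rot: [0.0, 0.695, 0.719, 0.0]
contact_force: [0.3, 0.3, -0.1]
grip_width: 0.631
finger_force: 27.7
```

>>> play_rows --plan '[[[-0.8,-0.03,0],0],[[-0.3,0,0],0],[[0,0,0],0],[[0,0,0],0],[[0,0,0],0]]'

```text
time_s: 32.75
eef_pos: [561.2, -132.3, 370.1]
tcp_rot: [-0.0, 0.695, 0.719, 0.0]
contact_force: [-0.0, -0.1, 0.2]
grip_width: 0.623
finger_force: 27.7
```

```bash
python3 -c "
from h import *
delta(561,-135.5,260); print(arm.sense()['finger_force'])"
```

```text
shift [-0.082 -0.009  2.752]
27.715505361557007
```

>>> play_rows --plan '[[[-0.08,0,0.4],0],[[0,0,0.7],0],[[0,0,0.7],0],[[0,0,0.5],0],[[0,0,0.3],0],[[0,0,0.15],0],[[0,0,0],0],[[0,0,0],0]]'

```text
time_s: 33.55
eef_pos: [561.5, -137.8, 260.5]
tcp_rot: [0.001, 0.696, 0.718, 0.0]
contact_force: [0.5, -0.3, 0.4]
grip_width: 0.628
finger_force: 27.7
```

>>> play_rows --plan '[[[0,0,0],0],[[0,0,0],0],[[0,0,0],0]]' --grip 0.45

```text
time_s: 33.85
eef_pos: [561.3, -138.1, 260.4]
tcp_rot: [0.001, 0.696, 0.718, 0.0]
contact_force: [-0.2, -0.3, 0.1]
grip_width: 0.723
finger_force: 0.0
```

>>> play_rows --plan '[[[0,0,-0.3],0],[[0,0,-0.7],0],[[0,0,-1],0],[[0,0,-1],0],[[0,0,-1],0],[[0,0,-0.5],0],[[0,0,0],0],[[0,0,0],0]]'

```text
time_s: 34.65
eef_pos: [560.8, -138.0, 440.1]
tcp_rot: [0.0, 0.696, 0.718, -0.0]
contact_force: [-0.3, 0.2, -0.5]
grip_width: 0.723
finger_force: 0.0
```

```bash
cat >> h.py <<'E'
def bincheck(x,y,name):
    im,d,s=grab('wrist',name); m,M=T('wrist',s['eef_pos'],s['tcp_rot']); W=world(d,m,M)
    k=(W[...,2]>8)&(W[...,2]<140)&(abs(W[...,0]-x)<48)&(abs(W[...,1]-y)<46); P=W[k]; hi=P[P[:,2]>28]
    print('n',k.sum(),'z pct',np.percentile(P[:,2],[1,10,30,50,70,90,99,100]).round(0),'centre',hi.mean(0).round(0))
    cv2.imwrite('pics/%sc.png'%name,im[60:260,100:420,::-1])
E
python3 -c "
from h import *
bincheck(560.5,-135.5,'w8'); delta(471,-256,300)"
```

```text
n 4014 z pct [21. 22. 23. 24. 78. 79. 80. 81.] centre [ 562. -133.   75.]
shift [-2.877 -2.327  3.482]
```

View pics/w8c.png

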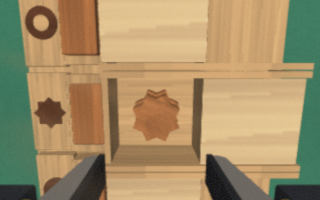

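The two stars lie stacked flat, centred at (156,115) with the top at 79 mm. Next is the disc key.

>>> play_rows --plan '[[[-0.4,-0.33,0],0],[[-0.8,-0.65,0],0],[[-0.8,-0.65,0.1],0],[[-0.6,-0.5,0.6],0],[[-0.28,-0.2,0.8],0],[[0,0,1],0],[[0,0,0.7],0],[[0,0,0.3],0],[[0,0,0],0],[[0,0,0],0]]' --grip -1

```text
time_s: 35.7
eef_pos: [472.1, -255.8, 300.3]
tcp_rot: [0.0, 0.696, 0.718, 0.0]
contact_force: [0.3, 0.3, 0.3]
grip_width: 0.007
finger_force: 0.0
```

```bash
python3 -c "
from h import *
delta(471,-256,247)"
```

```text
shift [-0.004 -0.028  1.334]
```

>>> play_rows --plan '[[[0,0,0.3],0],[[0,0,0.3],0],[[0,0,0.2],0],[[0,0,0.15],0],[[0,0,0.12],0],[[0,0,0.1],0],[[0,0,0.08],0],[[0,0,0.05],0],[[0,0,0.03],0],[[0,0,0],0],[[0,0,0],0]]'

```text
time_s: 36.8
eef_pos: [471.5, -255.9, 247.5]
tcp_rot: [-0.0, 0.696, 0.718, -0.001]
contact_force: [-4.7, 1.0, 12.7]
grip_width: 0.006
finger_force: 6.2
```

>>> play_rows --plan '[[[0,0,0.02],0],[[0,0,0],0],[[0,0,0],0]]'

```text
time_s: 37.1
eef_pos: [471.5, -255.8, 247.5]
tcp_rot: [0.0, 0.696, 0.718, -0.001]
contact_force: [-7.1, 2.1, 19.6]
grip_width: 0.006
finger_force: 9.8
```

>>> play_rows --plan '[[[0,0,-0.2],0],[[0,0,-0.7],0],[[0,0,-1],0],[[0,0,-1],0],[[0,0,-0.6],0],[[0,0,0],0]]'

```text
time_s: 37.7
eef_pos: [472.8, -256.1, 389.3]
tcp_rot: [0.004, 0.696, 0.718, 0.001]
contact_force: [1.3, 0.3, -0.6]
grip_width: 0.008
finger_force: 0.0
```

>>> play_rows --plan '[[[0.5,0,0],0],[[1,0.1,0],0],[[1,0.1,0],0],[[1,0.1,0],0],[[1,0.1,0],0],[[1,0.1,0],0],[[1,0.1,0],0],[[1,0.1,0],0],[[1,0.1,0],0],[[1,0.1,0],0],[[0.75,0.15,0],0],[[0,0,0],0]]' --grip 1

```text
time_s: 38.9
eef_pos: [500.2, 159.5, 385.2]
tcp_rot: [-0.001, 0.694, 0.72, 0.001]
contact_force: [-0.6, -0.1, 0.0]
grip_width: 0.995
finger_force: 0.0
```

```bash
python3 -c "
from h import *
look(name='w9'); delta(504.8,155.5,193.5)
im,d,s=grab('top','t9'); m,M=T('top')
for u,v in [(265,185),(308,185),(350,178),(266,213),(308,213),(350,211)]: print((u,v),atdepth(m,M,u,v,d[v,u]).round(0))"
```

```text
at [500.2 159.5 385.2] [-0.001  0.694  0.72   0.001] 38.9
('star', 515.8, 348.9, 27.3, 28.2, 1.67, -20.5, (277, 11))
('disc', 505.1, 155.8, 27.5, 28.9, 0.48, -20.6, (259, 183))
shift [-0.047  0.117  4.782]
(265, 185) [538. -18. 109.]
(308, 185) [ 539. -136.  107.]
(350, 178) [ 566. -268.   19.]
(266, 213) [460. -21.  76.]
(308, 213) [ 462. -139.   73.]
(350, 211) [ 469. -260.   59.]
```

>>> play_rows --plan '[[[-0.1,0.11,0.5],0],[[0,0,1],0],[[0,0,1],0],[[0,0,0.8],0],[[0,0,0.6],0],[[0,0,0.4],0],[[0,0,0.3],0],[[0,0,0.18],0],[[0,0,0],0],[[0,0,0],0]]'

```text
time_s: 40.0
eef_pos: [505.7, 151.3, 195.3]
tcp_rot: [0.0, 0.696, 0.718, 0.001]
contact_force: [-1.0, 0.6, 0.0]
grip_width: 0.999
finger_force: 0.0
```

>>> play_rows --plan '[[[0,0,0],0],[[0,0,0],0],[[0,0,0],0],[[0,0,0],0],[[0,0,0],0],[[0,0,0],0]]' --grip -1

```text
time_s: 40.6
eef_pos: [505.4, 151.2, 194.8]
tcp_rot: [0.0, 0.696, 0.718, 0.0]
contact_force: [1.1, 0.5, 1.6]
grip_width: 0.623
finger_force: 30.0
```

>>> play_rows --plan '[[[0,0,-0.3],0],[[0,0,-0.6],0],[[0,0,-1],0],[[0,0,-1],0],[[0,0,-0.8],0],[[0,0,-0.3],0],[[0,0,0],0]]'

```text
time_s: 41.3
eef_pos: [505.6, 151.3, 356.2]
tcp_rot: [0.001, 0.696, 0.718, 0.001]
contact_force: [-0.1, 0.5, -0.3]
grip_width: 0.624
finger_force: 30.0
```

```bash
python3 -c "
from h import *
delta(564,-254,353)"
```

```text
shift [-10.172   1.15    0.085]
```

>>> play_rows --plan '[[[-0.5,0.1,0],0],[[-1,0.1,0],0],[[-1,0.1,0],0],[[-1,0.1,0],0],[[-1,0.1,0],0],[[-1,0.1,0],0],[[-1,0.1,0],0],[[-1,0.1,0],0],[[-1,0.1,0],0],[[-1,0.1,0],0],[[-0.5,0.1,0],0],[[-0.25,0.05,0],0]]'

```text
time_s: 42.5
eef_pos: [563.7, -258.9, 352.7]
tcp_rot: [-0.001, 0.697, 0.717, -0.0]
contact_force: [0.7, -0.2, -1.5]
grip_width: 0.629
finger_force: 30.0
```

>>> play_rows --plan '[[[0,0,0],0],[[0,0,0],0],[[0,0,0],0]]'

```text
time_s: 42.8
eef_pos: [564.3, -254.7, 354.7]
tcp_rot: [-0.0, 0.695, 0.719, 0.0]
contact_force: [-0.9, -0.0, -1.1]
grip_width: 0.623
finger_force: 30.0
```

```bash
python3 -c "
from h import *
delta(564,-256,233); print(arm.sense()['finger_force'])"
```

```text
shift [-0.033 -0.007  3.044]
29.99991685152054
```

>>> play_rows --plan '[[[-0.03,0,0.5],0],[[0,0,0.7],0],[[0,0,0.6],0],[[0,0,0.5],0],[[0,0,0.4],0],[[0,0,0.3],0],[[0,0,0],0],[[0,0,0],0]]'

```text
time_s: 43.6
eef_pos: [564.4, -258.1, 235.2]
tcp_rot: [0.0, 0.696, 0.718, 0.0]
contact_force: [0.3, -0.0, 0.2]
grip_width: 0.625
finger_force: 30.0
```

>>> play_rows --plan '[[[0,0,0],0],[[0,0,0],0],[[0,0,0],0]]' --grip 0.45

```text
time_s: 43.9
eef_pos: [564.3, -258.5, 235.4]
tcp_rot: [0.001, 0.696, 0.718, 0.0]
contact_force: [0.4, 0.1, 0.1]
grip_width: 0.727
finger_force: 0.0
```

>>> play_rows --plan '[[[0,0,-0.3],0],[[0,0,-0.7],0],[[0,0,-1],0],[[0,0,-1],0],[[0,0,-0.8],0],[[0,0,-0.3],0],[[0,0,0],0]]'

```text
time_s: 44.6
eef_pos: [564.4, -258.3, 401.0]
tcp_rot: [0.002, 0.696, 0.718, 0.0]
contact_force: [0.1, -0.5, -0.9]
grip_width: 0.726
finger_force: 0.0
```

>>> play_rows --plan '[[[0.5,0,0],0],[[1,-0.05,0],0],[[1,-0.1,0],0],[[1,-0.1,0],0],[[1,-0.1,0],0],[[1,-0.1,0],0],[[1,-0.1,0],0],[[1,-0.1,0],0],[[1,-0.05,0],0],[[1,0,0],0],[[1,0,0],0],[[1,0,0],0]]' --grip 1

```text
time_s: 45.8
eef_pos: [521.2, 201.6, 396.7]
tcp_rot: [-0.001, 0.696, 0.718, -0.001]
contact_force: [0.1, -0.8, 0.1]
grip_width: 1.001
finger_force: 0.0
```

>>> play_rows --plan '[[[1,0,0],0],[[1,0,0],0],[[1,0,0],0],[[0.7,0,0],0],[[0.2,0,0],0],[[0,0,0],0],[[0,0,0],0]]'

```text
time_s: 46.5
eef_pos: [517.4, 355.0, 397.4]
tcp_rot: [0.0, 0.697, 0.718, -0.001]
contact_force: [1.0, -0.1, -0.7]
grip_width: 1.0
finger_force: 0.0
```

```bash
python3 -c "
from h import *
look(name='w10'); delta(516,362,193.5)"
```

```text
at [517.4 355.  397.4] [ 0.     0.697  0.718 -0.001] 46.5
('disc', 601.8, 469.7, 15.4, 16.3, 0.37, 0.0, (326, 87))
('disc', 515.6, 362.4, 27.5, 28.8, 0.2, -18.1, (255, 171))
shift [ 0.194 -0.033  5.106]
```

>>> play_rows --plan '[[[0.19,-0.03,0.5],0],[[0,0,1],0],[[0,0,1],0],[[0,0,1],0],[[0,0,0.6],0],[[0,0,0.4],0],[[0,0,0.3],0],[[0,0,0.2],0],[[0,0,0.1],0],[[0,0,0],0],[[0,0,0],0]]'

```text
time_s: 47.65
eef_pos: [515.8, 364.3, 195.5]
tcp_rot: [0.0, 0.696, 0.718, 0.001]
contact_force: [0.0, 0.5, -0.2]
grip_width: 0.998
finger_force: 0.0
```

>>> play_rows --plan '[[[0,0,0],0],[[0,0,0],0],[[0,0,0],0],[[0,0,0],0],[[0,0,0],0],[[0,0,0],0]]' --grip -1

```text
time_s: 48.25
eef_pos: [515.6, 364.0, 194.7]
tcp_rot: [0.0, 0.696, 0.718, 0.0]
contact_force: [0.0, -0.4, 2.1]
grip_width: 0.623
finger_force: 30.0
```

>>> play_rows --plan '[[[0,0,-0.3],0],[[0,0,-0.6],0],[[0,0,-1],0],[[0,0,-1],0],[[0,0,-1],0],[[0,0,-0.5],0],[[0,0,0],0]]'

```text
time_s: 48.95
eef_pos: [515.8, 364.9, 374.9]
tcp_rot: [0.001, 0.696, 0.718, 0.003]
contact_force: [-0.3, 0.0, -1.1]
grip_width: 0.621
finger_force: 30.0
```

```bash
python3 -c "
from h import *
delta(564,-256,370)"
```

```text
shift [-15.554   0.724   0.071]
```

>>> play_rows --plan '[[[-0.5,0.05,0],0],[[-1,0.05,0],0],[[-1,0.05,0],0],[[-1,0.05,0],0],[[-1,0.05,0],0],[[-1,0.05,0],0],[[-1,0.05,0],0],[[-1,0.05,0],0],[[-1,0.05,0],0],[[-1,0.05,0],0],[[-1,0.05,0],0],[[-1,0.05,0],0]]'

```text
time_s: 50.15
eef_pos: [553.1, -96.8, 369.5]
tcp_rot: [-0.001, 0.696, 0.718, -0.001]
contact_force: [-0.3, -0.2, -0.0]
grip_width: 0.624
finger_force: 30.0
```

>>> play_rows --plan '[[[-1,0.05,0],0],[[-1,0.05,0],0],[[-1,0.02,0],0],[[-0.7,0,0],0],[[-0.3,0,0],0],[[0,0,0],0],[[0,0,0],0],[[0,0,0],0]]'

```text
time_s: 50.95
eef_pos: [563.8, -252.3, 370.7]
tcp_rot: [-0.0, 0.695, 0.719, 0.0]
contact_force: [-0.1, -0.1, -0.3]
grip_width: 0.626
finger_force: 30.0
```

```bash
python3 -c "
from h import *
delta(564,-256,260); print(arm.sense()['finger_force'])"
```

```text
shift [-9.500e-02  1.000e-03  2.768e+00]
29.999936521053314
```

>>> play_rows --plan '[[[-0.04,0,0.4],0],[[0,0,0.7],0],[[0,0,0.7],0],[[0,0,0.5],0],[[0,0,0.3],0],[[0,0,0.17],0],[[0,0,0],0],[[0,0,0],0]]'

```text
time_s: 51.75
eef_pos: [564.0, -256.2, 260.5]
tcp_rot: [0.001, 0.696, 0.718, 0.0]
contact_force: [0.5, 0.3, -0.0]
grip_width: 0.624
finger_force: 30.0
```

>>> play_rows --plan '[[[0,0,0],0],[[0,0,0],0],[[0,0,0],0]]' --grip 0.45

```text
time_s: 52.05
eef_pos: [563.7, -256.5, 260.5]
tcp_rot: [0.001, 0.696, 0.718, 0.0]
contact_force: [-0.3, -0.4, -0.4]
grip_width: 0.726
finger_force: 0.0
```

>>> play_rows --plan '[[[0,0,-0.3],0],[[0,0,-0.7],0],[[0,0,-1],0],[[0,0,-1],0],[[0,0,-1],0],[[0,0,-0.5],0],[[0,0,0],0],[[0,0,0],0]]'

```text
time_s: 52.85
eef_pos: [563.3, -256.3, 440.2]
tcp_rot: [0.0, 0.696, 0.718, -0.0]
contact_force: [-0.6, -1.0, -0.5]
grip_width: 0.724
finger_force: 0.0
```

```bash
python3 -c "
from h import *
bincheck(563.5,-254.5,'w11'); delta(464,-19,300)"
```

```text
n 3975 z pct [21. 22. 23. 24. 78. 79. 80. 81.] centre [ 566. -255.   75.]
shift [ 6.008 -2.289  3.481]
```

View pics/w11c.png

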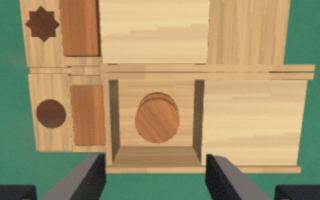

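Both discs are stacked in the disc compartment at (157,118), top at 79 mm. Now the ring key, to restore the start state.

>>> play_rows --plan '[[[0.5,-0.15,0],0],[[1,-0.3,0],0],[[1,-0.4,0],0],[[1,-0.4,0],0],[[1,-0.4,0],0],[[0.9,-0.4,0.4],0],[[0.6,-0.24,0.8],0],[[0,0,1],0],[[0,0,0.9],0],[[0,0,0.4],0],[[0,0,0],0],[[0,0,0],0]]' --grip -1

```text
time_s: 54.1
eef_pos: [464.5, -19.1, 299.5]
tcp_rot: [-0.001, 0.696, 0.718, -0.0]
contact_force: [1.2, 0.3, -0.8]
grip_width: 0.006
finger_force: 0.0
```

```bash
python3 -c "
from h import *
delta(464,-19,247)"
```

```text
shift [ 1.000e-03 -9.000e-03  1.311e+00]
```

>>> play_rows --plan '[[[0,0,0.3],0],[[0,0,0.3],0],[[0,0,0.2],0],[[0,0,0.15],0],[[0,0,0.12],0],[[0,0,0.1],0],[[0,0,0.08],0],[[0,0,0.05],0],[[0,0,0.02],0],[[0,0,0],0],[[0,0,0],0]]'

```text
time_s: 55.2
eef_pos: [464.5, -19.3, 247.5]
tcp_rot: [0.0, 0.696, 0.718, -0.001]
contact_force: [-4.2, -1.4, 11.2]
grip_width: 0.008
finger_force: 5.3
```

>>> play_rows --plan '[[[0,0,0.02],0],[[0,0,0],0],[[0,0,0],0]]'

```text
time_s: 55.5
eef_pos: [464.5, -19.1, 247.5]
tcp_rot: [0.001, 0.696, 0.718, -0.001]
contact_force: [-7.2, -1.5, 20.2]
grip_width: 0.004
finger_force: 10.2
```

>>> play_rows --plan '[[[0,0,-0.2],0],[[0,0,-0.7],0],[[0,0,-1],0],[[0,0,-1],0],[[0,0,-1],0],[[0,0,-0.8],0],[[0,0,-0.3],0],[[0,0,0],0]]'

```text
time_s: 56.3
eef_pos: [465.0, -19.3, 447.3]
tcp_rot: [0.002, 0.696, 0.718, 0.001]
contact_force: [0.2, 0.5, -1.0]
grip_width: 0.006
finger_force: 0.0
```

>>> play_rows --plan '[[[-0.5,0,0],0],[[-1,0,0],0],[[-1,0,0],0],[[-1,0,0],0],[[-1,0,0],0],[[-1,0,0],0],[[-1,0,0],0],[[-1,0,0],0],[[-1,0,0],0],[[-1,0,0],0],[[-0.5,0,0],0],[[0,0,0],0]]'

```text
time_s: 57.5
eef_pos: [475.8, -422.6, 442.3]
tcp_rot: [-0.002, 0.698, 0.716, -0.0]
contact_force: [-0.2, 0.2, -0.5]
grip_width: 0.005
finger_force: 0.0
```

```bash
python3 -c "
from h import *
im,d,s=grab('top','t12'); m,M=T('top')
for u,v in [(265,180),(308,180),(350,178),(266,213),(308,213),(350,211)]: print((u,v),atdepth(m,M,u,v,d[v,u]).round(0))
cv2.imwrite('pics/t12c.png',cv2.resize(im[80:300,80:420,::-1],None,fx=2,fy=2))"
```

```text
(265, 180) [558. -16.  22.]
(308, 180) [ 552. -136.  108.]
(350, 178) [ 559. -250.  108.]
(266, 213) [460. -21.  58.]
(308, 213) [ 462. -139.   75.]
(350, 211) [ 469. -257.   73.]
```

View pics/t12c.png

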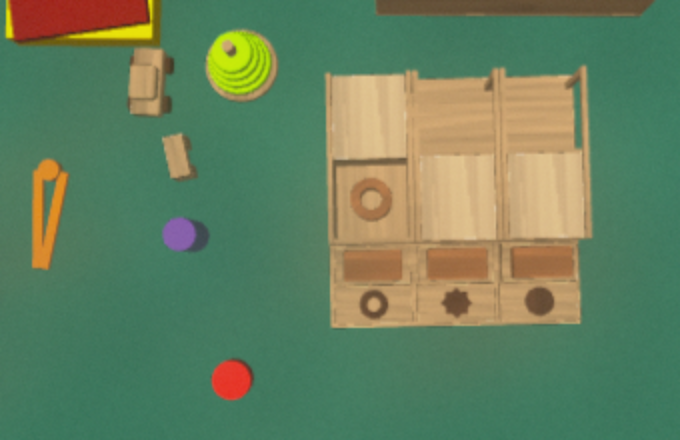

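The ring compartment (370,198) is open with its key down, and the other two are closed. No star, disc or ring blocks are left on the table, and the other things are undisturbed.

```bash
python3 -c "
from h import *
print(arm.close_job())"
```

```text
the job is handed in; nothing more can be done
None
```

All six blocks on the table (two stars, two discs, two rings) are in their compartments, the ring key is fully down with its compartment open as at the start, and the job is handed in.

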